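# Tip the stock bins back onto their bases

### The arm

A 7-joint arm with a two-finger parallel gripper is mounted at the origin on the work surface. World frame = base frame: x ahead of the robot, y to its left, z up, the work surface at z = 0. Lengths are in m, angles in rad, forces in N, time in s.
With the tool pointing down it reaches from about 0.4 to 0.85 m from the base axis. Payload 10.4 kg.
Tool frame: the origin (TCP) lies at the very end of the fingers, on their centre line; the grasp point (between the pads) lies 19 mm behind it; z points along the fingers, y is the line along which they close (so a half turn about z gives the same grasp; the last joint's range is limited). The gripper opens to 87 mm and grips with 3 to 60 N. Pads are 19 mm wide; open, the fingers measure 117 mm over their backs; the gripper's body (75 mm by 190 mm) begins 51 mm behind the grasp point.
Start: joints at [-1.269, 0.332, -0.065, 1.46, 0.022, 1.35, -0.088], TCP at [0.199, 0.592, 0.223] pointing down, gripper open.
Joint ranges: [-2.6, 2.6], [-0.5, 2.12], [-1.47, 1.34], [0.16, 2.42], [-1.27, 4.41], [0.06, 2.06], [-2.6, 2.6]. Speed limits (rad/s): [2.22, 2.22, 2.79, 2.79, 3.14, 3.14, 3.14].

### API

Orientations are given as a unit quaternion [x, y, z, w].
In Python, from bench import r gives the robot as it stands.
- The arm moves only by the shell command python3 -m crank 'ROWS' [FORCE]. ROWS is JSON, a list that holds one entry, the list of rows, each a list of 5 numbers: the shift along the tool's x, y, z in mm, then the turn about the tool's z in degrees, then the opening, from -1 (shut) to 1 (fully open). A call has 1 to 20 rows; each row is the pose to reach, as a shift and turn from the pose commanded when the call began, along the tool's axes at that moment; what a row does not reach only later rows make up. A row lasts 1/10 s, in which the tool goes at most 50 mm and 8.59 degrees, less where a joint would pass 70% of its speed; a pose out of reach is approached as far as the arm can. A call with a gripper value outside its range is refused whole. The fingers move at their own pace and stop on an object; FORCE is the grip in N (left out, the last holds). Time passes only in rows, so rows that repeat a pose let the fingers close. It gives the time, the measured TCP pose, the force, the opening and the grip force at its end, in the units of the state.
- r.read_state(): the state, without advancing time (a new reading comes with each control period).
- r.camera(name): name is "scene" or "top" or "wrist"; returns a dict with "image" (480x640x3 uint8, red, green, blue), "vfov" (degrees; the focal length in pixels is half the picture's height over the tangent of half this angle, whatever the lens; pixels are square), "cx", "cy" (the principal point, pixels), "eye" and "attitude" of the camera in the world. Camera axes: x right, y down, z forward; pixel columns grow to the right and rows downward; lengths in m; the calibration is good to about 2 mm. A picture is of the moment at which its call begins. There is no depth.
- r.close_job(): hands the job in; it is judged then, once.
The state is a dict: "time": time; "joint_positions": joint angles; "joint_vel": joint speeds; "joint_torque": joint torques, N m; "ee_pos": TCP position; "eef_rot": TCP orientation; "ft_force": force on the tool from outside, world axes, zero at the start; "torque": the same for the moment, N m; "width": finger opening in m; "grip_force": force on a finger pad.
Only numpy, scipy, OpenCV 4.12 (cv2) and the standard library are available. Lean on these libraries where they do the work, as an engineer would, in place of code of your own. Each camera call takes 0.05 s, during which the arm holds its last target. There are 200 camera calls.

### The job

Two of the three empty stock bins on the bench have been left tipped up, one standing on its back end and one lying on its side. Push each of these two over with the fingertips so that it sits on its base with its mouth facing up, turning it over about its own lower edge where it stands: do not pinch or lift it, knock it over the wrong way or shove it along the bench. Leave the bin that already sits properly, and everything else on the bench, where it is.

Things in the scene. Friction and masses are not known exactly. Their poses are not given: they have to be found in the camera images.
- bin_on_end: Dark open stock bin standing on its back wall: 160 tall, footprint 75 (x) x 100 (y), empty, about 0.16 kg. Origin: centre of the footprint, on the bench. x level, out of the open mouth (towards the robot within 0.45 rad), z up. Its base is the upright face at x -37.5, the mouth is at x +37.5. Tips over the lower base edge once leant about 25 degrees; done, its x axis points up.
- end_rim (a point): On bin_on_end, the place to push towards the bin's -x: middle of the rim of the front wall. That wall is now the 4 thick level top (z 156 to 160 of the bin) and reaches from the base only to x +2.5; this point is at x +2.5, y 0, z 158.
- end_heel (a point): On bin_on_end: middle of the lower edge of its base (x -37.5, y 0, z 0 of that bin), resting on the bench; the edge it turns about.
- bin_on_side: Same bin lying on a long side: 100 tall, footprint 75 (x) x 160 (y), about 0.16 kg. Origin: centre of the footprint, on the bench. x level, out of the open mouth (towards the robot within 0.45 rad), y from back end to front end, z up. Its base is the upright face at x -37.5, the mouth is at x +37.5. Tips over the lower base edge once leant about 32 degrees; done, its x axis points up.
- side_rim (a point): On bin_on_side, the place to push towards the bin's -x: on the rim of the upper long side (4 thick, level, z 96 to 100 of the bin), at x +37.5, y -15, z 98. The rim is straight for y -80 to +30, then slopes back towards the base.
- side_heel (a point): On bin_on_side: middle of the lower edge of its base (x -37.5, y 0, z 0 of that bin), resting on the bench; the edge it turns about.
- bin_upright: Same bin sitting properly on its base in the middle, to be left alone: 160 long (x) x 100 wide x 75 high, walls 4; back wall 75 high, front wall 40 high with a white label on its outside, long sides 75 high for the rear 110 and then sloping down to the front. Origin: centre of its underside; label end towards the robot (-x), z up.
- coupling: Bystander: upright brass pipe coupling, 34 diameter, 42 high. Origin: centre of its underside.
- jar: Bystander: jar with a steel cap, 48 diameter, 75 high. Origin: centre of its underside.
- driver: Bystander: screwdriver lying flat, about 200 long, along its x axis. Origin: under it.
- tee: Bystander: copper pipe tee lying flat, 70 long along its x axis, 34 across, 31 high. Origin: centre of its underside.
- spanner: Bystander: spanner lying flat along its x axis, about 180 long. Origin: under it.
- carton: Bystander: small cardboard carton, 80 x 110 x 55 high. Origin: centre of its underside.

How it is judged:
At the end, for the whole second after the job is handed in: Both tipped bins sit on their bases at rest, mouth up within 0.08 rad, the lower edge each turned about within 60 mm of where it was; the third bin and the other things within 20 mm of where they were (angle between each of bin_on_end, bin_on_side's own x axis and vertical below 0.08 rad and distance of each of end_heel, side_heel from where it was at the start of the episode below 0.06 m and height (world z) of each of end_heel, side_heel below 0.015 m and linear speed of each of bin_on_end, bin_on_side below 0.02 m/s and angular speed of each of bin_on_end, bin_on_side below 0.1 rad/s and distance of each of coupling, jar, driver, tee, spanner, carton, bin_upright from where it was at the start of the episode below 0.02 m); the robot touches nothing.
It fails at once if a bin was lifted off the bench or knocked over the wrong way (its heel edge rose over 40 mm) (height (world z) of any of end_heel, side_heel above 0.04 m).
It fails at once if a bin was shoved along the bench (its heel edge went over 100 mm from its start) (distance of any of end_heel, side_heel from where it was at the start of the episode above 0.1 m).
It fails at once if the bin that sits properly or another bystander was moved over 20 mm (distance of any of coupling, jar, driver, tee, spanner, carton, bin_upright from where it was at the start of the episode above 0.02 m).
It also fails if it takes over 40 s, if anything falls off the work surface, if the arm or the gripper's body presses on something with over 40 N, if the wrist force passes 120 N, or if a joint passes its speed limit or range.

## Working session

There is one attempt and no reset: what is moved stays moved. The work goes in short steps, Python scripts to look and compute and a shell command to move; the robot and the scene stay as the last step left them, time stands still between calls to the robot, and variables do not carry over. Pictures are saved under pics/ and viewed, at most 10 in all, crops included, and the job is handed in when it is done.

```bash
mkdir -p pics
python3 - <<'E'
from bench import r
import cv2
s=r.read_state(); print({k:s[k] for k in("time","ee_pos","eef_rot","width","ft_force")})
for n in("scene","top"):
    c=r.camera(n); cv2.imwrite(f"pics/{n}0.png",c["image"][:,:,::-1]); print(n,{k:v for k,v in c.items() if k!="image"})
E
```

```text
{'time': 0.0, 'ee_pos': array([0.19933598, 0.59194845, 0.22177421]), 'eef_rot': array([ 1.61682744e-01,  9.86842541e-01, -6.95933784e-04, -7.28127625e-05]), 'width': 0.0872222677993739, 'ft_force': array([-0.00907355, -0.69093376,  0.88085272])}
scene {'vfov': 55.520542064551805, 'cx': 323.96742124373327, 'cy': 236.93080143708187, 'eye': array([ 1.21781167, -0.6014579 ,  0.71419921]), 'attitude': array([ 0.80199895,  0.35620318, -0.20754476, -0.43225242])}
top {'vfov': 48.734966201122496, 'cx': 323.22899140931037, 'cy': 245.16812987804772, 'eye': array([0.42143726, 0.01194333, 1.46054513]), 'attitude': array([ 0.70802757, -0.70491705,  0.03298641, -0.0264728 ])}
```

View pics/scene0.png

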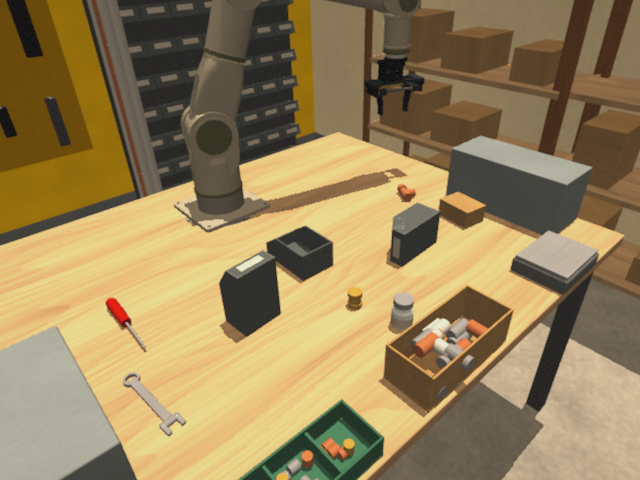

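View pics/top0.png

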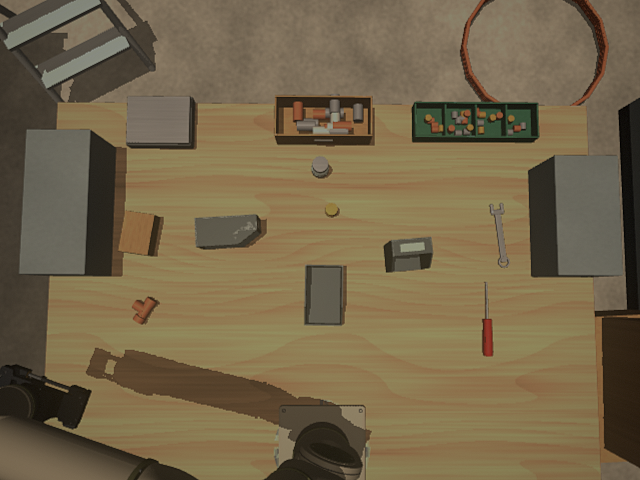

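The scene view shows bin_on_end at about (250,293), bin_upright at (300,252) and bin_on_side at (415,233). In the top view, bin_on_end's top is at (412,248) and bin_on_side's at (228,231). I'll enlarge both to get the corners.

Run:
```python
import cv2,numpy as np
im=cv2.imread("pics/top0.png")
a=cv2.resize(im[200:280,180:280],None,fx=4,fy=4,interpolation=cv2.INTER_CUBIC)
b=cv2.resize(im[215:295,360:460],None,fx=4,fy=4,interpolation=cv2.INTER_CUBIC)
o=np.hstack([a,b]); o=np.clip(o.astype(float)*1.8,0,255).astype(np.uint8)
for k in range(0,800,40): cv2.line(o,(k,0),(k,4 if k%200 else 12),(0,0,255),1)
for k in range(0,320,40): cv2.line(o,(0,k),(5,k),(0,0,255),1)
cv2.imwrite("pics/crop.png",o)
```

```text
(no output)
```

View pics/crop.png

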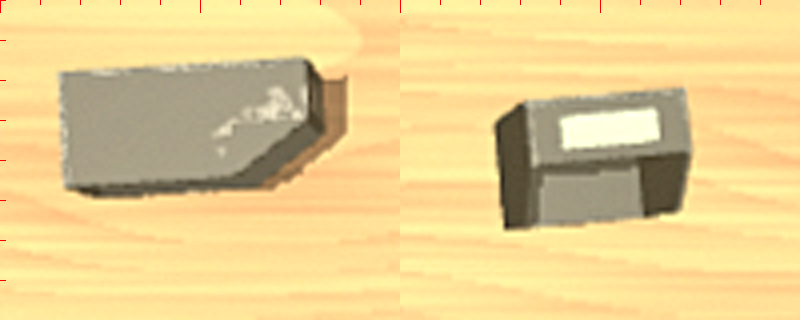

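```bash
cat > h.py <<'E'
import numpy as np
from scipy.spatial.transform import Rotation as R
from scipy.optimize import least_squares
from bench import r
def px2w(c,uv,z):
    f=240/np.tan(np.radians(c["vfov"]/2))
    d=np.c_[(np.array(uv)-[c["cx"],c["cy"]])/f,np.ones(len(uv))]
    d=R.from_quat(c["attitude"]).apply(d)
    return c["eye"]+d*((z-c["eye"][2])/d[:,2])[:,None]
def fit(loc,w):
    g=lambda p:(np.array(loc)@np.array([[np.cos(p[2]),np.sin(p[2])],[-np.sin(p[2]),np.cos(p[2])]])+p[:2]-w[:,:2]).ravel()
    s=least_squares(g,[*w[:,:2].mean(0),np.pi]);return s.x,np.sqrt((s.fun**2).mean())
def rel(P,ang):  # shift in tool axes (mm) and turn (deg) from now, so tool x points along ang
    s=r.read_state();M=R.from_quat(s["eef_rot"])
    x=M.apply([1,0,0]);a=np.arctan2(x[1],x[0])
    return np.round(M.inv().apply(np.array(P)-s["ee_pos"])*1000), np.round(np.degrees(-((ang-a+np.pi)%(2*np.pi)-np.pi)),1)
E
python3 - <<'E'
from h import *
c=r.camera("top")
q=lambda l,ox,oy,du:[(ox+(u-du)/4-.375,oy+v/4-.375) for u,v in l]
S=px2w(c,q([(61,73),(305,59),(66,188),(235,178),(308,122)],180,200,0),.1)
E=px2w(c,q([(526,102),(685,89),(533,165),(690,152)],360,215,400),.16)
for nm,loc,w,push,z in(("side",[(-.0375,-.08),(-.0375,.08),(.0375,-.08),(.0375,.03),(.0025,.08)],S,(.0375,-.015),.085),("end",[(-.0375,-.05),(-.0375,.05),(.0025,-.05),(.0025,.05)],E,(.0025,0),.142)):
    p,e=fit(loc,w);ca,sa=np.cos(p[2]),np.sin(p[2])
    W=lambda x,y:np.array([p[0]+ca*x-sa*y,p[1]+sa*x+ca*y])
    print(nm,p,e,"rim",W(*push),"heel",W(-.0375,0))
    for b in(0.06,):
        P=W(push[0]+b,push[1]);print("standoff",P,rel([*P,.222],p[2]),rel([*P,z],p[2]))
E
```

```text
side [0.57283946 0.25032137 3.20358835] 0.0009261104033712695 rim [0.53448216 0.2629692 ] heel [0.61026742 0.25264472]
standoff [0.47459743 0.25925184] (array([-367., -228.,    0.]), np.float64(-22.2)) (array([-367., -227.,  137.]), np.float64(-22.2))
end [ 0.51177107 -0.21973933  3.22821965] 0.0008051640536812373 rim [ 0.50928044 -0.21995563] heel [ 0.54913045 -0.21649488]
standoff [ 0.44950543 -0.22514675] (array([-498., -695.,    1.]), np.float64(-23.6)) (array([-498., -695.,   81.]), np.float64(-23.6))
```

```bash
python3 -m crank '[[[-37,-23,0,-3,-1],[-74,-46,0,-6,-1],[-111,-69,0,-9,-1],[-148,-92,0,-12,-1],[-185,-115,0,-15,-1],[-222,-138,0,-18,-1],[-259,-161,0,-21,-1],[-296,-184,0,-22.2,-1],[-333,-207,0,-22.2,-1],[-367,-228,0,-22.2,-1],[-367,-228,40,-22.2,-1],[-367,-228,80,-22.2,-1],[-367,-228,110,-22.2,-1],[-367,-228,137,-22.2,-1],[-367,-228,137,-22.2,-1],[-367,-228,137,-22.2,-1],[-367,-228,137,-22.2,-1]]]'
python3 - <<'E'
from h import *
import cv2
c=r.camera("top");cv2.imwrite("pics/t1.png",cv2.resize(c["image"][150:330,100:340,::-1],None,fx=3,fy=3))
print(rel([.4746,.2593,.085],3.2036),r.read_state()["ft_force"])
E
```

```text
time: 1.85
ee_pos: [0.4754, 0.2597, 0.0873]
eef_rot: [-0.031, 1.0, 0.001, 0.001]
ft_force: [1.2, -1.0, 0.5]
width: 0.0
grip_force: 0.0
(array([ 1., -0.,  2.]), np.float64(0.0)) [ 0.01491104  0.27253829 -0.37170992]
```

View pics/t1.png

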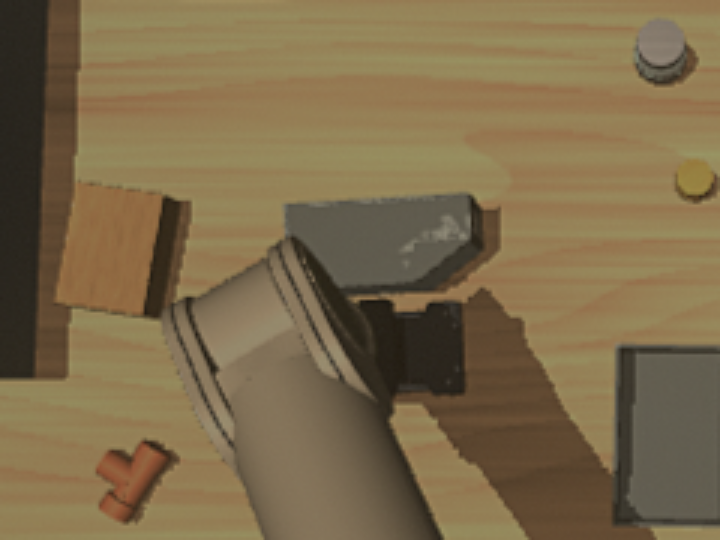

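The tool is at the straight rim at (420,350), squared up with the bin at (385,245). The path is clear, so I'll push slowly.

```bash
python3 -m crank '[[[-20,0,0,0,-1],[-40,0,0,0,-1],[-46,0,0,0,-1],[-52,0,0,0,-1],[-58,0,0,0,-1],[-66,0,0,0,-1],[-74,0,0,0,-1],[-82,0,0,0,-1],[-90,0,0,0,-1],[-98,0,0,0,-1],[-106,0,0,0,-1],[-112,0,0,0,-1],[-118,0,0,0,-1],[-122,0,0,0,-1],[-122,0,0,0,-1],[-122,0,0,0,-1],[-122,0,0,0,-1]]]'
python3 - <<'E'
from h import *
import cv2
c=r.camera("scene");cv2.imwrite("pics/s2.png",cv2.resize(c["image"][120:320,200:500,::-1],None,fx=2,fy=2))
E
```

```text
time: 3.6
ee_pos: [0.596, 0.2669, 0.0856]
eef_rot: [-0.031, 1.0, 0.0, -0.0]
ft_force: [-0.7, 0.9, 0.4]
width: 0.0
grip_force: 0.0
```

View pics/s2.png

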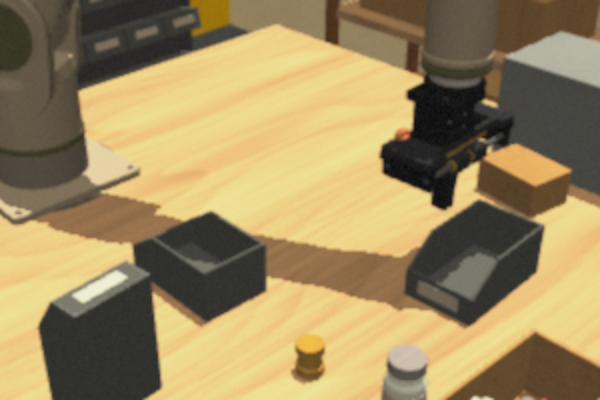

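bin_on_side now sits on its base, mouth up, at (475,262), and nothing around it has moved. I'll lift and work out the next move.

```bash
python3 -m crank '[[[0,0,-45,0,-1],[0,0,-90,0,-1],[0,0,-135,0,-1],[0,0,-140,0,-1],[0,0,-140,0,-1]]]'
python3 - <<'E'
from h import *
P=[.4495,-.2251]
print(rel([*P,.222],3.2282),rel([*P,.142],3.2282))
E
```

```text
time: 4.15
ee_pos: [0.5968, 0.2672, 0.2273]
eef_rot: [-0.031, 1.0, 0.001, 0.001]
ft_force: [-0.2, -0.2, -0.8]
width: 0.0008
grip_force: 0.0
(array([ 178., -482.,    4.]), np.float64(-1.4)) (array([ 178., -482.,   84.]), np.float64(-1.4))
```

```bash
python3 -m crank '[[[35,-30,0,0,-1],[70,-60,0,0,-1],[105,-90,0,0,-1],[140,-120,0,-1.4,-1],[178,-150,0,-1.4,-1],[178,-195,0,-1.4,-1],[178,-240,0,-1.4,-1],[178,-285,0,-1.4,-1],[178,-330,0,-1.4,-1],[178,-375,0,-1.4,-1],[178,-420,0,-1.4,-1],[178,-460,0,-1.4,-1],[178,-482,0,-1.4,-1],[178,-482,30,-1.4,-1],[178,-482,60,-1.4,-1],[178,-482,84,-1.4,-1],[178,-482,84,-1.4,-1],[178,-482,84,-1.4,-1],[178,-482,84,-1.4,-1]]]'
python3 - <<'E'
from h import *
import cv2
print(rel([.4495,-.2251,.142],3.2282))
c=r.camera("top");cv2.imwrite("pics/t3.png",cv2.resize(c["image"][150:330,160:460,::-1],None,fx=2.5,fy=2.5))
E
```

```text
time: 6.05
ee_pos: [0.4492, -0.2256, 0.1424]
eef_rot: [-0.044, 0.999, -0.0, 0.001]
ft_force: [-0.7, -0.4, -0.3]
width: 0.0004
grip_force: 0.0
(array([-0.,  0.,  0.]), np.float64(0.0))
```

View pics/t3.png

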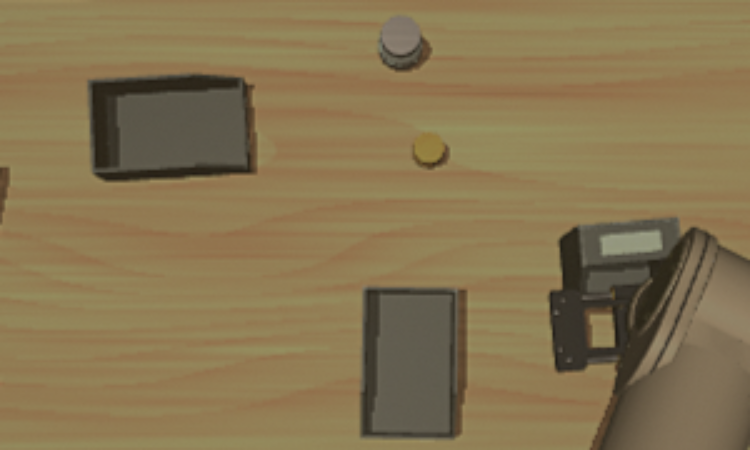

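bin_on_side rests upright at (172,128). The tool stands in front of bin_on_end's rim, whose label is at (632,243). I'll push it.

```bash
python3 -m crank '[[[-20,0,0,0,-1],[-40,0,0,0,-1],[-46,0,0,0,-1],[-52,0,0,0,-1],[-60,0,0,0,-1],[-68,0,0,0,-1],[-76,0,0,0,-1],[-84,0,0,0,-1],[-92,0,0,0,-1],[-100,0,0,0,-1],[-108,0,0,0,-1],[-116,0,0,0,-1],[-124,0,0,0,-1],[-130,0,0,0,-1],[-136,0,0,0,-1],[-136,0,0,0,-1],[-136,0,0,0,-1],[-136,0,0,0,-1]]]'
python3 - <<'E'
from h import *
import cv2
c=r.camera("scene");cv2.imwrite("pics/s4.png",cv2.resize(c["image"][120:440,80:500,::-1],None,fx=1.7,fy=1.7))
E
```

```text
time: 7.9
ee_pos: [0.584, -0.2138, 0.1416]
eef_rot: [-0.043, 0.999, 0.0, -0.0]
ft_force: [0.1, 0.2, -0.1]
width: 0.0004
grip_force: 0.0
```

View pics/s4.png

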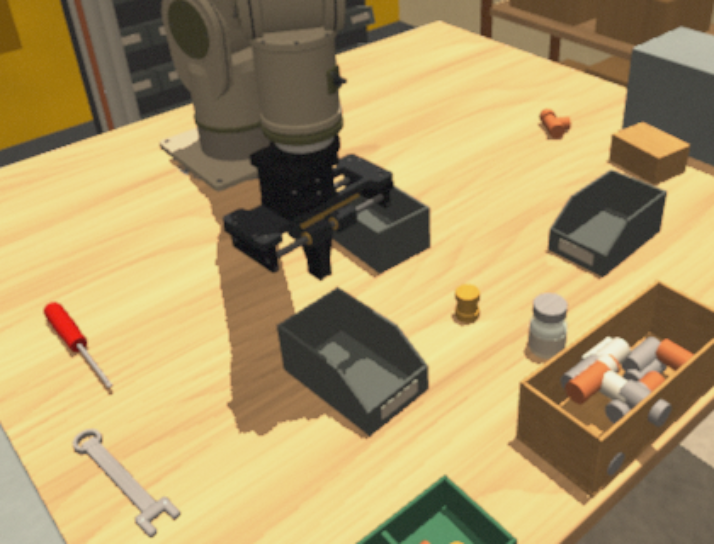

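bin_on_end sits on its base, mouth up, at (350,360). I'll retreat and check where the heels ended up.

```bash
python3 -m crank '[[[0,0,-40,0,-1],[0,0,-80,0,-1],[0,0,-100,0,-1],[40,0,-100,0,-1],[80,0,-100,0,-1],[120,0,-100,0,-1],[150,0,-100,0,-1],[150,0,-100,0,-1],[150,0,-100,0,-1]]]'
python3 - <<'E'
from h import *
import cv2
c=r.camera("top");i=c["image"]
cv2.imwrite("pics/t5.png",cv2.resize(i[150:330,160:460,::-1],None,fx=2.5,fy=2.5))
f=240/np.tan(np.radians(c["vfov"]/2));M=R.from_quat(c["attitude"]).inv()
for w in([.6103,.2526,.075],[.5491,-.2165,.075]):  # top of wall standing above the start heel
    v=M.apply(np.array(w)-c["eye"]);print((v[:2]/v[2]*f+[c["cx"],c["cy"]]-[160,150])*2.5, "px/mm",2.5*f/v[2]/1000)
E
```

```text
time: 8.85
ee_pos: [0.4347, -0.2265, 0.2419]
eef_rot: [-0.043, 0.999, 0.001, 0.001]
ft_force: [0.6, -1.2, 0.3]
width: 0.0005
grip_force: 0.0
[167.80092495 168.59370364] px/mm 0.9500836933324655
[613.36325655 228.6580262 ] px/mm 0.950705733657125
```

View pics/t5.png

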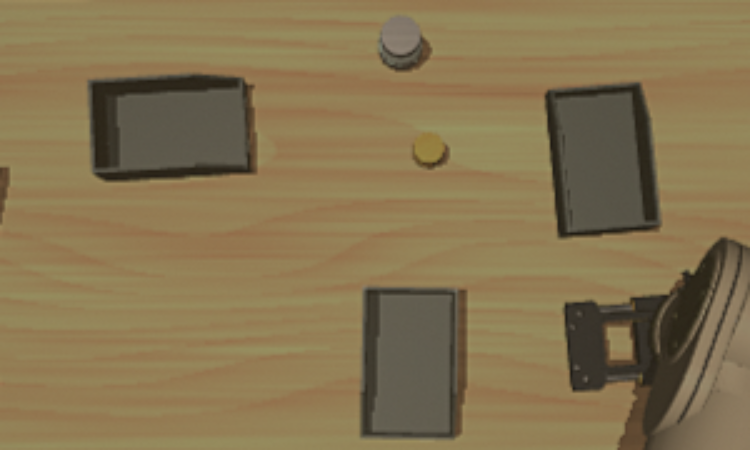

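Both bins are upright. Their rear top edges, at (170,172) and (610,232), lie within about 5 mm of where the heels started. The robot is clear, so I'll hand in.

```bash
python3 -c "
from bench import r
print(r.close_job())"
```

```text
the job is handed in; nothing more can be done
None
```

I pushed both tipped bins over onto their bases, mouth up, with their lower edges within about 5 mm of where they started; nothing else appears to have moved, and I handed the job in at about 9 s (no verdict was returned).

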